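Lay the meter down face up and park it at the rail

TASK

The multimeter has been left standing on its side. Push it over with the fingers so that it lies on its back, face up, then push it along the bench until its long side lies flush against the aluminium rail, not sticking out past the ends of the rail. Only push it: never grip, lift or carry it, press it no harder than needed, and leave the other things on the bench where they are.

Things in the scene. Friction and masses are not known exactly. Their poses are not given: they have to be found in the camera images.
- meter: Dark hand multimeter, case 146 x 75 x 33 mm, 0.2-0.4 kg; round dial (32 mm) stands 14 mm proud mid-face. Starts free on a long narrow side, 75 mm tall, face toward the robot. Origin: centre of the case BACK. x: length, y: width, z: out of the face (up when face up).
- meter_face (a point): Centre of the meter's front surface (beneath the dial), 33 mm from the back; moves with the meter, same axes. Pushed near the top of the face, the standing meter pivots on the foot of its back, overbalances at about 25 degrees and falls onto its back by itself. Sliding it flat takes up to 7 N.
- rail_face (a point): Aluminium rail with black end caps, 280 mm long, 16 mm deep, 14 mm high, fixed to the bench beyond the meter. Point: middle of the foot of its front face, at bench height. x: level, from that face into the bar; y: along the bar; z: up. With the meter lying against it, the meter's origin is 37 mm in front.
- solder_reel: Bystander, loose: dark-flanged reel of solder, 60 mm across, 46 mm tall, standing on its flange; origin at the centre of its underside.
- relay: Bystander, loose: small clear-cased plug-in relay on a black foot, 27x21x34 mm, upright; origin at the centre of its underside.
- glue_bottle: Bystander, loose: small white bottle with a red pointed cap, 27 mm across, 72 mm tall, upright; origin at the centre of its underside.
- thread_spool: Bystander, loose: spool of red thread, 33 mm across, 68 mm tall, upright; origin at the centre of its underside.
- heat_sink: Bystander, loose: small finned metal heat sink, 24x36x22 mm; origin at the centre of its underside.
- block_battery: Bystander, loose: black and orange block battery, 52x27x18 mm, lying flat; origin at the centre of its underside.

How it is judged:
By the outcome, as a careful person would: the job done as asked, in the order asked, and still so for the second after the job is handed in, with the robot touching nothing.
It also fails if it takes over 38 s, if anything falls off the work surface, if the arm or the gripper's body presses on something with over 40 N, if the wrist force passes 120 N, or if a joint passes its speed limit or range.

ROBOT

A 6-joint arm with a two-finger parallel gripper is mounted at the origin on a cart in front of the work surface, level with it; the furniture and walls round the work are solid. World frame = base frame: x ahead of the robot, y to its left, z up, the work surface at z = 0. Lengths are in mm, angles in rad, forces in N, time in s.
With the tool pointing down it reaches from about 350 to 775 mm from the base axis. Payload 7.3 kg.
Tool frame: the origin (TCP) lies at the very end of the fingers, on their centre line; the grasp point (between the pads) lies 19 mm behind it; z points along the fingers, y is the line along which they close (so a half turn about z gives the same grasp; the last joint's range is limited). The gripper opens to 92 mm and grips with 3 to 60 N. Pads are 19 mm wide; open, the fingers measure 130 mm over their backs; the gripper's body (75 mm by 190 mm) begins 47 mm behind the grasp point.
Start: joints at [1.047, 0.342, 1.524, -0, 1.275, -0.146], TCP at [193.647, 488.002, 226.741] pointing down, gripper open.
Joint ranges: [-2.53, 2.53], [-0.77, 2.02], [0.04, 2.7], [-1, 4.14], [0.28, 2.66], [-3.11, 3.11]. Speed limits (rad/s): [2.57, 2.57, 3.14, 3.14, 3.14, 3.14].

INTERFACE

Orientations are given as [roll, pitch, yaw] about the fixed x, y, z axes, in that order (R = Rz(yaw) Ry(pitch) Rx(roll)).
In Python, from plant import * gives the robot as it stands.
- The arm moves only by the tool arm_command, never from a script. Its arguments are lists of equal length, an entry for each row: "gripper": the finger opening in mm, from 0 to 91.8; "dp": the shift along the tool's x, y, z in units of 25 mm (1.0 is 25 mm), a list of three; "twist": the turn about the tool's z in units of 5 degrees (1.0 is 5 degrees). A call has exactly 5 rows; each row shifts and turns the commanded pose from where the row before left it, along the tool's axes as they then stand; what a row does not reach is not made up. A row lasts 1/8 s, in which the tool goes at most 62.5 mm and 10.7 degrees, less where a joint would pass 70% of its speed; a pose out of reach is approached as far as the arm can. A call is refused whole if a number of a shift passes 1 or a number of a turn 1, either way. A call with a gripper value outside its range is refused whole. The fingers move at their own pace and stop on an object; the grip force is fixed at half the most. Time passes only in rows, so rows that do not move let the fingers close, or fill a call up. It gives the time, the measured TCP pose, the force, the opening and the grip force at its end, in the units of the state.
- get_obs(): the state, without advancing time (a new reading comes with each control period).
- capture(name): name is "side" or "top" or "wrist"; returns the picture (400x640x3 uint8, red, green, blue); there is no depth.
- get_calibration(name): a dict with "mtx" (3x3 intrinsics, pixels), "position" and "attitude" of the camera in the world; the wrist camera has in their place "mount" (4x4, takes a point from camera to tool coordinates, whose origin is the TCP and whose axes are the flange's). Camera axes: x right, y down, z forward; pixel columns grow to the right and rows downward; lengths in mm; the calibration is good to about 2 mm. The wrist camera is an equidistant fisheye: a pixel r from the principal point sees the ray r / f radians off the axis. A picture is of the moment at which its call begins: read the wrist's pose just before it. get_calibration takes no time and is no camera call.
- close_job(): hands the job in; it is judged then, once.
The state is a dict: "time": time; "joint_positions": joint angles; "dq": joint speeds; "tau": joint torques, N m; "tool_pos": TCP position; "tcp_rot": TCP orientation; "contact_force": force on the tool from outside, world axes, zero at the start; "moment": the same for the moment, N m; "grip_width": finger opening in mm; "finger_force": force on a finger pad.
Only numpy, scipy, OpenCV 4.12 (cv2) and the standard library are available. Lean on these libraries where they do the work, as an engineer would, in place of code of your own. Each camera call takes 0.05 s, during which the arm holds its last target. There are 200 camera calls.

## Working session

There is one attempt and no reset: what is moved stays moved. The work goes in short steps, Python scripts to look and compute and a tool call to move; the robot and the scene stay as the last step left them, time stands still between calls to the robot, and variables do not carry over. Pictures are saved under pics/ and viewed, at most 10 in all, crops included, and the job is handed in when it is done.

Besides the shell and the picture viewer there is one more tool, called after "Call:" as a command line: name --pt "numbers of a row" for each row, then --argument value for the rest. arm_command: Moves the arm, as the interface text tells. Its arguments: {"type":"object","properties":{"gripper":{"type":"array"},"dp":{"type":"array"},"twist":{"type":"array"}},"required":["gripper","dp","twist"]}

```bash
mkdir -p pics; cat > h.py <<'E'
from plant import *
import numpy as np, cv2, json
from scipy.spatial.transform import Rotation as R
E
python3 - <<'E'
from h import *
for n in("side","top"):
    im=capture(n); cv2.imwrite(f"pics/{n}0.png",im[:,:,::-1]); 
    print(n,get_calibration(n))
o=get_obs();print(o["time"],o["tool_pos"],o["tcp_rot"],o["contact_force"])
E
```

```text
side {'mtx': array([[394.94528557,   0.        , 315.00695842],
       [  0.        , 394.94528557, 193.45641289],
       [  0.        ,   0.        ,   1.        ]]), 'position': array([533.30038383, 728.085697  , 423.68477353]), 'attitude': array([-1.9956317 , -0.00835099, -3.04962525])}
top {'mtx': array([[492.1717138 ,   0.        , 321.43796584],
       [  0.        , 492.1717138 , 192.89667579],
       [  0.        ,   0.        ,   1.        ]]), 'position': array([ 499.15556339,  -96.10803182, 1160.80955578]), 'attitude': array([-3.06800258, -0.03083574, -1.55165873])}
0.1 [193.46470015 487.66915531 226.12405831] [-3.14023154e+00 -1.92506093e-04  2.76380567e+00] [ 0.00201364  0.72212701 -0.21498553]
```

View pics/side0.png

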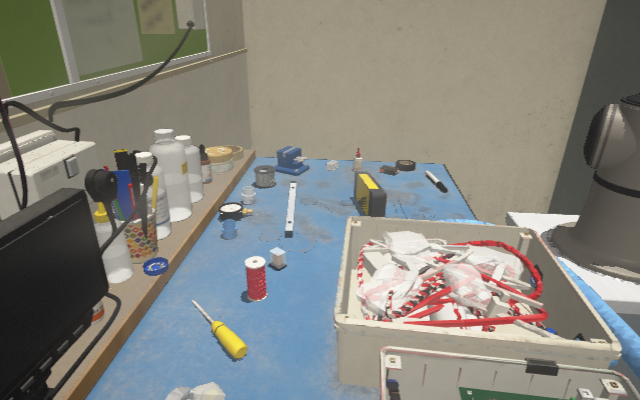

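View pics/top0.png

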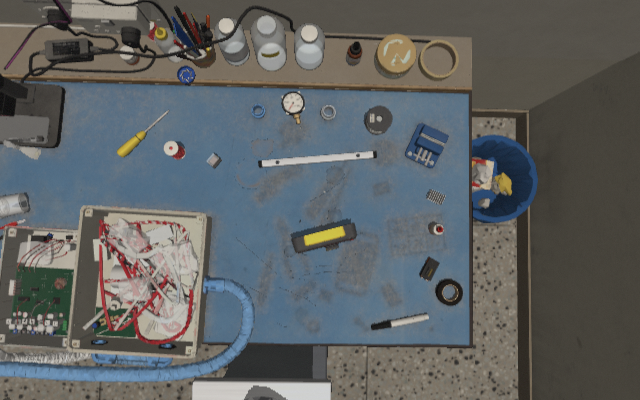

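The top view shows the meter standing at about (324,237) with its dial toward the robot, and the rail running from (258,163) to (376,154). The path between them is clear. I'll enlarge that area.

```bash
cat >> h.py <<'E'
def ray(n,u,v,z):
    c=get_calibration(n); p=np.array(c["position"]); M=R.from_euler("xyz",c["attitude"]).as_matrix()
    d=M@np.linalg.inv(c["mtx"])@[u,v,1]
    return p+d*(z-p[2])/d[2]
def tri(u1,u2):
    P=[];D=[]
    for n,u in(("top",u1),("side",u2)):
        c=get_calibration(n); M=R.from_euler("xyz",c["attitude"]).as_matrix()
        d=M@np.linalg.inv(c["mtx"])@[*u,1]; P.append(np.array(c["position"])); D.append(d/np.linalg.norm(d))
    A=sum(np.eye(3)-np.outer(d,d) for d in D); b=sum((np.eye(3)-np.outer(d,d))@p for p,d in zip(P,D))
    return np.linalg.solve(A,b)
E
python3 - <<'E'
from h import *
im=cv2.imread("pics/top0.png"); a=cv2.resize(im[140:260,240:400],None,fx=5,fy=5,interpolation=cv2.INTER_CUBIC); 
cv2.imwrite("pics/top0c.png",a)
im=cv2.imread("pics/side0.png"); a=cv2.resize(im[155:245,270:400],None,fx=6,fy=6,interpolation=cv2.INTER_CUBIC)
cv2.imwrite("pics/side0c.png",a)
E
```

```text
(no output)
```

View pics/top0c.png

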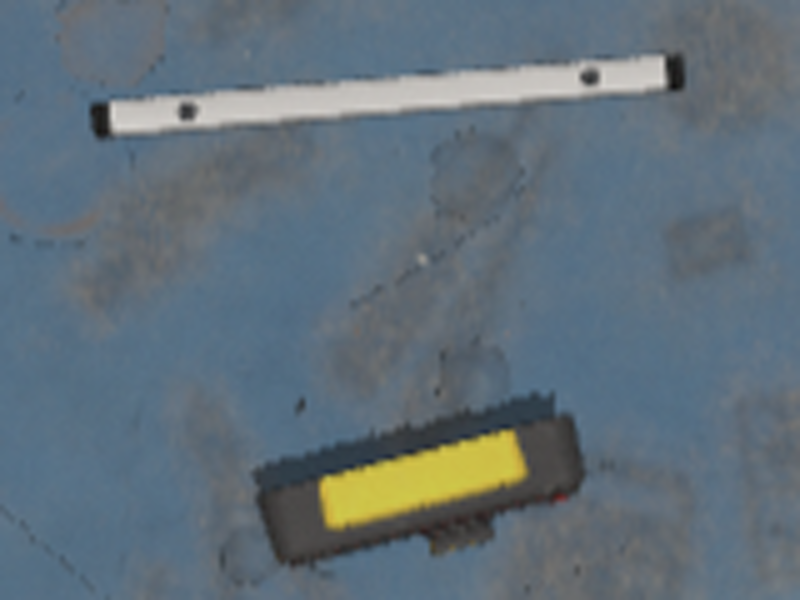

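View pics/side0c.png

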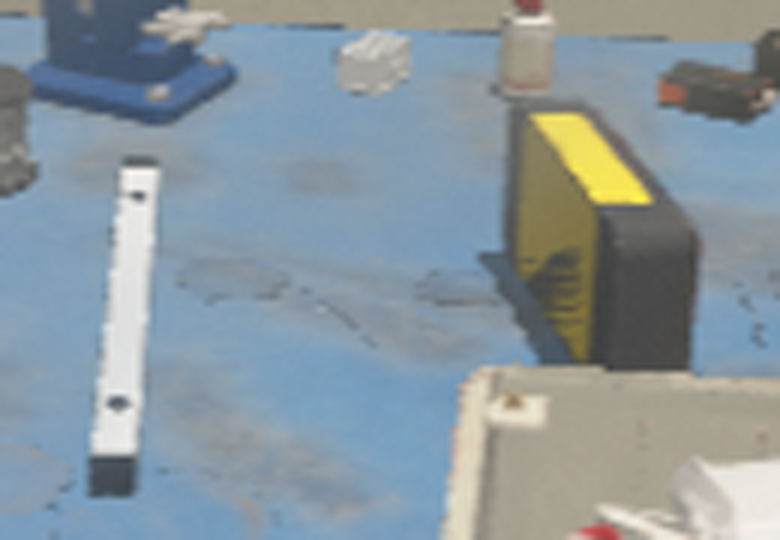

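The crops show the rail's front edge from (92,138) to (684,88), and the meter's top with its yellow panel corners at (320,478), (516,430), (528,478) and (328,530). I'll triangulate these.

```bash
python3 - <<'E'
from h import *
np.set_printoptions(precision=1,suppress=True)
T=lambda a:(a[0]/5+240,a[1]/5+140); S=lambda a:(a[0]/6+270,a[1]/6+155)
for t,s in [((516,430),(530,112)),((528,478),(578,112)),((320,478),(600,203)),((328,530),(652,203)),((93,138),(135,456)),((684,90),(160,166))]:
    print("tri",tri(T(t),S(s)))
m=[ray("top",*T(p),75) for p in [(260,488),(570,413),(585,492),(283,567)]]
for p in m: print("meter",p)
r=[ray("top",*T(p),14) for p in [(93,138),(684,90)]]
for p in r:print("rail",p)
d=r[1]-r[0];print("rail len",np.linalg.norm(d),"dir",np.degrees(np.arctan2(d[1],d[0])), "mid",(r[0]+r[1])/2)
for a,b in((0,1),(3,2)):
    d=m[b]-m[a];print("meter",np.linalg.norm(d),np.degrees(np.arctan2(d[1],d[0])),(m[a]+m[b])/2)
E
```

```text
tri [ 507.6 -177.8   70.7]
tri [ 487.2 -183.6   69.3]
tri [483.5 -91.4  69.1]
tri [462.3 -95.6  68.2]
tri [641.5  18.3  13.2]
tri [ 671.2 -260.2    4.8]
meter [480.1 -65.3  75. ]
meter [ 515.7 -201.2   75. ]
meter [ 481.  -208.4   75. ]
meter [445.9 -76.2  75. ]
rail [640.5  18.2  14. ]
rail [ 669.7 -258.9   14. ]
rail len 278.5654673683977 dir -83.98993082819572 mid [ 655.1 -120.3   14. ]
meter 140.46942731028997 -75.3515089424023 [ 497.9 -133.3   75. ]
meter 136.75560963889328 -75.0956405071618 [ 463.5 -142.3   75. ]
```

```bash
cat >> h.py <<'E'
def plan(wps, start=None):
    """wps: (x,y,z,yawdeg); prints tool-frame rows (dp, twist), constant per waypoint; tool pointing down"""
    if start is None:
        o=get_obs(); p=np.array(o["tool_pos"]); y=np.degrees(o["tcp_rot"][2])
        print("t",o["time"],"p",p.round(1),"yaw",round(y,1),"F",np.round(o["contact_force"],1))
    else: p=np.array(start[:3],float); y=start[3]
    for w in wps:
        dy=(w[3]-y+180)%360-180; d=np.array(w[:3])-p
        for n in range(1,60):
            rows=[]; q=p.copy(); 
            for k in range(n):
                yy=np.radians(y+dy*k/n); c,s=np.cos(yy),np.sin(yy); e=d/n
                rows.append(np.r_[np.array([c*e[0]+s*e[1], s*e[0]-c*e[1], -e[2]])/25, -dy/n/5])
            if np.abs(rows).max()<=1: break
        print(w,n,"rows"); 
        for r in (rows if abs(dy)>2 else rows[:1]): print(np.round(r,2).tolist())
        p=np.array(w[:3],float); y=w[3]
E
python3 - <<'E'
from h import *
for t,s in [((84,207),(337,322)),((210,213),(347,220))]: print(tri(t,s).round(0))
print(np.round(get_calibration("wrist")["mount"],2))
plan([(400,100,215,-165.2),(425,-152.5,150,-165.2)])
E
```

```text
[537. 376. 103.]
[530. 111.  95.]
[[  -0.     -0.97   -0.25   67.4 ]
 [   1.      0.     -0.     -0.93]
 [   0.     -0.25    0.97 -157.12]
 [   0.      0.      0.      1.  ]]
t 0.1 p [193.5 487.7 226.1] yaw 158.4 F [ 0.   0.7 -0.2]
(400, 100, 215, -165.2) 17 rows
[-0.79, -0.67, 0.03, -0.43]
[-0.76, -0.7, 0.03, -0.43]
[-0.74, -0.73, 0.03, -0.43]
[-0.71, -0.75, 0.03, -0.43]
[-0.68, -0.78, 0.03, -0.43]
[-0.65, -0.8, 0.03, -0.43]
[-0.62, -0.83, 0.03, -0.43]
[-0.59, -0.85, 0.03, -0.43]
[-0.56, -0.87, 0.03, -0.43]
[-0.52, -0.89, 0.03, -0.43]
[-0.49, -0.91, 0.03, -0.43]
[-0.45, -0.93, 0.03, -0.43]
[-0.42, -0.94, 0.03, -0.43]
[-0.38, -0.96, 0.03, -0.43]
[-0.35, -0.97, 0.03, -0.43]
[-0.31, -0.99, 0.03, -0.43]
[-0.27, -1.0, 0.03, -0.43]
(425, -152.5, 150, -165.2) 11 rows
[0.15, -0.91, 0.24, -0.0]
```

Call:
arm_command --gripper '[91.8,91.8,91.8,91.8,91.8]' --pt "-0.79 -0.67 0.03" --pt "-0.76 -0.7 0.03" --pt "-0.74 -0.73 0.03" --pt "-0.71 -0.75 0.03" --pt "-0.68 -0.78 0.03" --twist '[-0.43,-0.43,-0.43,-0.43,-0.43]'

```text
time: 0.72
tool_pos: [254.6, 372.9, 222.7]
tcp_rot: [-3.141, -0.0, 2.953]
contact_force: [-0.4, 0.0, 0.4]
grip_width: 91.8
finger_force: 0.0
```

Call:
arm_command --gripper '[91.8,91.8,91.8,91.8,91.8]' --pt "-0.65 -0.8 0.03" --pt "-0.62 -0.83 0.03" --pt "-0.59 -0.85 0.03" --pt "-0.56 -0.87 0.03" --pt "-0.52 -0.89 0.03" --twist '[-0.43,-0.43,-0.43,-0.43,-0.43]'

```text
time: 1.35
tool_pos: [315.5, 259.0, 219.0]
tcp_rot: [-3.141, -0.0, 3.14]
contact_force: [-0.2, 0.6, -0.5]
grip_width: 91.9
finger_force: 0.0
```

Call:
arm_command --gripper '[91.8,91.8,91.8,91.8,91.8]' --pt "-0.49 -0.91 0.03" --pt "-0.45 -0.93 0.03" --pt "-0.42 -0.94 0.03" --pt "-0.38 -0.96 0.03" --pt "-0.35 -0.97 0.03" --twist '[-0.43,-0.43,-0.43,-0.43,-0.43]'

```text
time: 1.98
tool_pos: [376.2, 145.2, 215.2]
tcp_rot: [3.142, -0.001, -2.955]
contact_force: [0.6, 0.9, -0.4]
grip_width: 91.6
finger_force: 0.0
```

Call:
arm_command --gripper '[91.8,91.8,91.8,91.8,91.8]' --pt "-0.31 -0.99 0.03" --pt "-0.27 -1.0 0.03" --pt "0.15 -0.91 0.24" --pt "0.15 -0.91 0.24" --pt "0.15 -0.91 0.24" --twist '[-0.43,-0.43,0,0,0]'

```text
time: 2.6
tool_pos: [406.9, 30.7, 195.5]
tcp_rot: [3.141, -0.0, -2.882]
contact_force: [0.6, 0.3, -0.5]
grip_width: 91.5
finger_force: 0.0
```

Call:
arm_command --gripper '[91.8,91.8,91.8,91.8,91.8]' --pt "0.15 -0.91 0.24" --pt "0.15 -0.91 0.24" --pt "0.15 -0.91 0.24" --pt "0.15 -0.91 0.24" --pt "0.15 -0.91 0.24" --twist '[0,0,0,0,0]'

```text
time: 3.22
tool_pos: [418.0, -84.0, 165.5]
tcp_rot: [3.141, -0.0, -2.882]
contact_force: [0.2, -0.1, 0.1]
grip_width: 91.8
finger_force: 0.0
```

Call:
arm_command --gripper '[91.8,91.8,91.8,91.8,91.8]' --pt "0.15 -0.91 0.24" --pt "0.15 -0.91 0.24" --pt "0.15 -0.91 0.24" --pt "0 0 0.9" --pt "0 0 0.9" --twist '[0,0,0,0,0]'

```text
time: 3.85
tool_pos: [424.7, -152.4, 102.2]
tcp_rot: [3.141, -0.0, -2.882]
contact_force: [0.2, -0.1, -0.8]
grip_width: 91.7
finger_force: 0.0
```

Call:
arm_command --gripper '[91.8,91.8,91.8,91.8,91.8]' --pt "0 0 0.9" --pt "0 0 0.8" --pt "-0.4 0 0" --pt "0 0 0" --pt "0 0 0" --twist '[0,0,0,0,0]'

```text
time: 4.47
tool_pos: [435.2, -149.7, 61.2]
tcp_rot: [-3.141, 0.001, -2.881]
contact_force: [0.0, 0.4, -0.6]
grip_width: 92.0
finger_force: 0.0
```

```bash
python3 - <<'E'
from h import *
cv2.imwrite("pics/top1.png",cv2.resize(capture("top")[140:260,240:400,::-1],None,fx=5,fy=5,interpolation=cv2.INTER_CUBIC))
plan([(463.5-14,-142.3-3.7,62,-165.2)])
E
```

```text
t 4.525 p [ 434.9 -149.7   61.1] yaw -165.1 F [-0.4 -0.9  0.2]
(449.5, -146.0, 62, -165.2) 1 rows
[-0.6, -0.01, -0.03, 0.02]
```

View pics/top1.png

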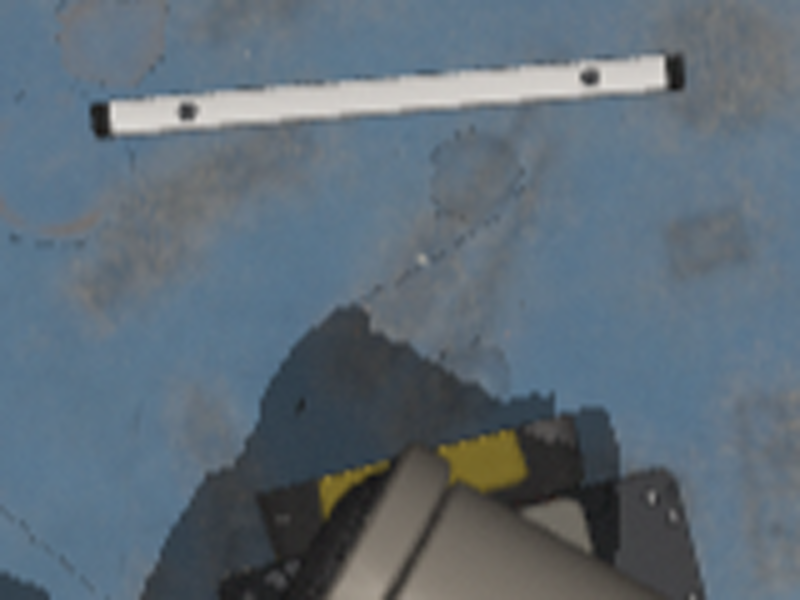

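The meter is still standing, and the fingers straddle its face about 20 mm away. I'll push gently.

Call:
arm_command --gripper '[91.8,91.8,91.8,91.8,91.8]' --pt "-0.4 0 0" --pt "-0.3 0 0" --pt "-0.25 0 0" --pt "-0.25 0 0" --pt "-0.25 0 0" --twist '[0,0,0,0,0]'

```text
time: 5.15
tool_pos: [470.0, -140.1, 60.4]
tcp_rot: [3.141, -0.0, -2.881]
contact_force: [-0.0, -0.0, 1.1]
grip_width: 91.7
finger_force: 0.3
```

Call:
arm_command --gripper '[91.8,91.8,91.8,91.8,91.8]' --pt "-0.2 0 0" --pt "-0.2 0 0" --pt "-0.2 0 0" --pt "-0.2 0 0" --pt "-0.2 0 0" --twist '[0,0,0,0,0]'

```text
time: 5.78
tool_pos: [494.1, -133.7, 60.4]
tcp_rot: [3.141, 0.0, -2.881]
contact_force: [-0.3, -0.4, -0.7]
grip_width: 91.8
finger_force: 0.0
```

Call:
arm_command --gripper '[91.8,91.8,91.8,91.8,91.8]' --pt "0.6 0 0" --pt "0.7 0 0" --pt "0.7 0 0" --pt "0 0 0" --pt "0 0 0" --twist '[0,0,0,0,0]'

```text
time: 6.4
tool_pos: [445.7, -146.9, 60.6]
tcp_rot: [-3.141, 0.001, -2.882]
contact_force: [-0.0, 0.6, 0.3]
grip_width: 91.8
finger_force: 0.0
```

```bash
python3 - <<'E'
from h import *
a=cv2.resize(capture("side")[155:245,270:400,::-1],None,fx=4,fy=4,interpolation=cv2.INTER_CUBIC)
b=cv2.resize(capture("top")[140:260,240:400,::-1],(480,360),interpolation=cv2.INTER_CUBIC)
c=np.zeros((360,1000,3),np.uint8); c[:,:520]=a; c[:,520:]=b
cv2.imwrite("pics/c2.png",cv2.resize(c,(800,288)))
E
```

```text
(no output)
```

View pics/c2.png

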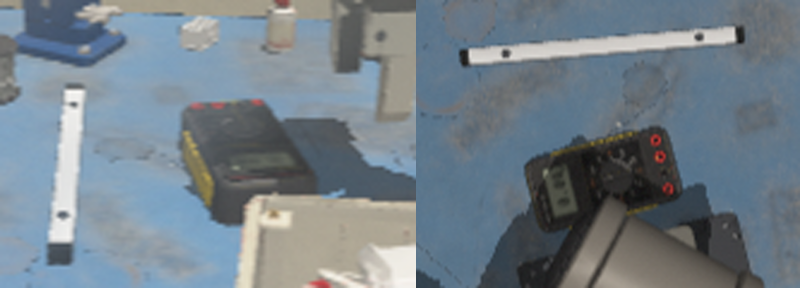

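The meter now lies face up with its far edge from (526,158) to (664,126) in the top panel, and the dial at about (615,177).

```bash
python3 - <<'E'
from h import *
np.set_printoptions(precision=1,suppress=True)
P=[ray("top",(x-416)/2.4+240,y/2.4+140,33) for x,y in [(526,158),(664,126),(684,193),(541,233)]]
for p in P: print(p)
for a,b in((0,1),(3,2)):
    d=P[b]-P[a];print(np.linalg.norm(d),np.degrees(np.arctan2(d[1],d[0])))
print("c",np.mean(P,0), "dial",ray("top",(616-416)/2.4+240,177/2.4+140,45))
plan([(446,-147,61,-165.2)])
E
```

```text
[551.6 -48.3  33. ]
[ 585.  -179.7   33. ]
[ 521.2 -199.9   33. ]
[480.6 -64.3  33. ]
135.5478783550869 -75.7213929394807
141.5159978373534 -73.32169425846185
c [ 534.6 -123.    33. ] dial [ 534.8 -134.2   45. ]
t 6.5 p [ 446.  -146.8   60.6] yaw -165.1 F [-0.2 -0.9  0.1]
(446, -147, 61, -165.2) 1 rows
[0.0, -0.01, -0.02, 0.02]
```

Call:
arm_command --gripper '[91.8,91.8,91.8,91.8,91.8]' --pt "0 0 0.8" --pt "0 0 0.8" --pt "0 0 0.34" --pt "-0.6 0 0" --pt "-0.6 0 0" --twist '[0,0,0,0,0]'

```text
time: 7.12
tool_pos: [476.4, -139.0, 12.7]
tcp_rot: [-3.14, 0.002, -2.881]
contact_force: [0.6, -0.1, 0.4]
grip_width: 91.9
finger_force: 0.0
```

Call:
arm_command --gripper '[91.8,91.8,91.8,91.8,91.8]' --pt "-0.3 0 0" --pt "-0.25 0 0" --pt "-0.25 0 0" --pt "-0.25 0 0" --pt "-0.25 0 0" --twist '[0,0,0,0,0]'

```text
time: 7.75
tool_pos: [505.9, -130.6, 12.0]
tcp_rot: [3.141, -0.0, -2.882]
contact_force: [-2.9, 0.2, 1.7]
grip_width: 92.2
finger_force: 1.4
```

Call:
arm_command --gripper '[91.8,91.8,91.8,91.8,91.8]' --pt "-0.25 0 0" --pt "-0.25 0 0" --pt "-0.25 0 0" --pt "-0.25 0 0" --pt "-0.25 0 0" --twist '[0.2,0.2,0.2,0.2,0.2]'

```text
time: 8.38
tool_pos: [536.7, -123.5, 11.9]
tcp_rot: [3.141, 0.0, -2.97]
contact_force: [-2.2, -0.5, 1.2]
grip_width: 91.9
finger_force: 1.3
```

```bash
python3 - <<'E'
from h import *
plan([(571,-123,12,-174)])
E
```

```text
t 8.375 p [ 536.7 -123.5   11.9] yaw -170.2 F [-2.2 -0.5  1.2]
(571, -123, 12, -174) 2 rows
[-0.68, -0.11, -0.0, 0.38]
[-0.68, -0.08, -0.0, 0.38]
```

Call:
arm_command --gripper '[91.8,91.8,91.8,91.8,91.8]' --pt "-0.24 0 0" --pt "-0.24 0 0" --pt "-0.22 0 0" --pt "-0.2 0 0" --pt "-0.15 0 0" --twist '[0.26,0.25,0.25,0,0]'

```text
time: 9.0
tool_pos: [562.7, -120.1, 11.9]
tcp_rot: [-3.142, 0.0, -3.035]
contact_force: [-2.4, -0.4, 1.5]
grip_width: 91.9
finger_force: 1.1
```

```bash
python3 - <<'E'
from h import *
a=cv2.resize(capture("side")[155:245,270:400,::-1],(650,450),interpolation=cv2.INTER_CUBIC)
cv2.imwrite("pics/s3.png",a)
plan([(571,-123,12,-174)])
E
```

```text
t 9.05 p [ 563.1 -120.1   12. ] yaw -173.9 F [-0.7 -0.3  0.9]
(571, -123, 12, -174) 1 rows
[-0.3, -0.15, -0.0, 0.02]
```

View pics/s3.png

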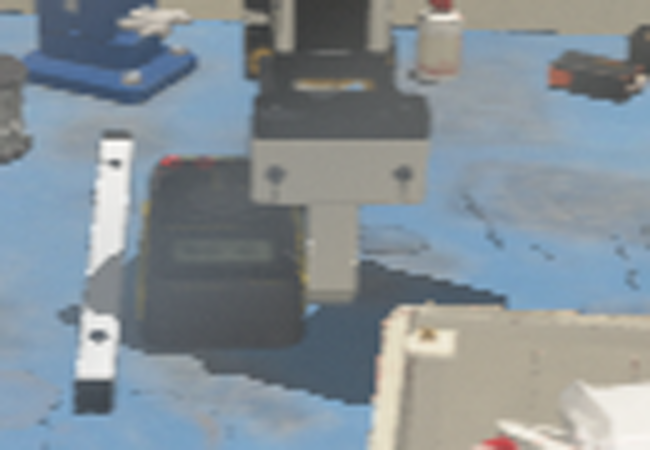

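The meter is nearly parallel to the rail with about a 10 mm gap left. I'll creep in and watch the force.

Call:
arm_command --gripper '[91.8,91.8,91.8,91.8,91.8]' --pt "-0.08 0 0" --pt "-0.08 0 0" --pt "-0.08 0 0" --pt "-0.04 0 0" --pt "-0.04 0 0" --twist '[0,0,0,0,0]'

```text
time: 9.68
tool_pos: [570.3, -119.2, 11.9]
tcp_rot: [3.142, 0.0, -3.035]
contact_force: [-1.5, -0.2, 0.3]
grip_width: 92.2
finger_force: 0.8
```

Call:
arm_command --gripper '[91.8,91.8,91.8,91.8,91.8]' --pt "-0.04 0 0" --pt "-0.04 0 0" --pt "-0.03 0 0" --pt "-0.03 0 0" --pt "-0.02 0 0" --twist '[0,0,0,0,0]'

```text
time: 10.3
tool_pos: [572.4, -119.0, 12.0]
tcp_rot: [3.141, -0.004, -3.035]
contact_force: [-9.4, -2.3, 6.7]
grip_width: 92.1
finger_force: 5.1
```

Call:
arm_command --gripper '[91.8,91.8,91.8,91.8,91.8]' --pt "-0.02 0 0" --pt "-0.02 0 0" --pt "0 0 0" --pt "0 0 0" --pt "0 0 0" --twist '[0,0,0,0,0]'

```text
time: 10.92
tool_pos: [572.4, -118.9, 11.9]
tcp_rot: [3.141, -0.006, -3.035]
contact_force: [-11.8, -2.4, 8.4]
grip_width: 91.7
finger_force: 6.4
```

Call:
arm_command --gripper '[91.8,91.8,91.8,91.8,91.8]' --pt "0.2 0 0" --pt "0.6 0 0" --pt "0.9 0 0" --pt "0.9 0 0" --pt "0.9 0 -0.5" --twist '[0,0,0,0,0]'

```text
time: 11.55
tool_pos: [487.7, -127.9, 24.1]
tcp_rot: [3.141, 0.0, -3.035]
contact_force: [-0.7, 0.0, 0.6]
grip_width: 91.7
finger_force: 0.0
```

Call:
arm_command --gripper '[91.8,91.8,91.8,91.8,91.8]' --pt "0.9 0 -1" --pt "0.9 0 -1" --pt "0.5 0 -1" --pt "0 0 -1" --pt "0 0 -0.5" --twist '[0,0,0,0,0]'

```text
time: 12.18
tool_pos: [432.1, -134.5, 138.4]
tcp_rot: [-3.14, 0.003, -3.035]
contact_force: [0.2, -1.3, -0.5]
grip_width: 91.9
finger_force: 0.0
```

```bash
python3 - <<'E'
from h import *
a=cv2.resize(capture("side")[155:245,270:400,::-1],(780,540),interpolation=cv2.INTER_CUBIC)[:, :400]
b=cv2.resize(capture("top")[140:210,250:382,::-1],None,fx=6,fy=6,interpolation=cv2.INTER_CUBIC)[:,:]
cv2.imwrite("pics/top4.png",b); c=np.vstack([cv2.resize(b,(800,424)),np.pad(cv2.resize(a,(130,176)),((0,0),(0,670),(0,0)))])
cv2.imwrite("pics/c4.png",c[:600])
E
```

```text
(no output)
```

View pics/c4.png

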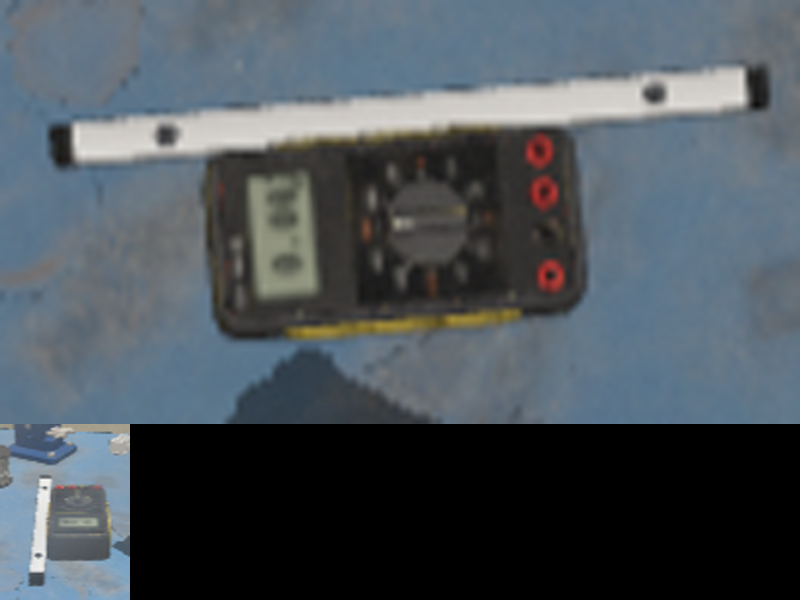

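The meter's far edge runs along the rail's front edge from (205,155) to (575,125). The two slopes match (0.081 and 0.079), and the meter is well inside the rail ends at (50,145) and (768,88).

```bash
python3 -c "
from h import *
print(close_job())"
```

```text
the job is handed in; nothing more can be done
None
```

The multimeter was pushed over onto its back, face up, then slid flush against the rail and well inside its ends; the last pictures show this, the gripper is clear, and the job was handed in at about 12 s.

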